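# Line up the quarter-turn fastener and hold the access panel seated

### The arm

A 6-joint arm with a two-finger parallel gripper is mounted at the origin on a cart in front of the work surface, level with it; the furniture and walls round the work are solid. World frame = base frame: x ahead of the robot, y to its left, z up, the work surface at z = 0. Lengths are in mm, angles in degrees, forces in N, time in s.
With the tool pointing down it reaches from about 350 to 850 mm from the base axis. Payload 8.1 kg.
Tool frame: the origin (TCP) lies at the very end of the fingers, on their centre line; the grasp point (between the pads) lies 19 mm behind it (r.grip_point_offset is the distance from the TCP to the grasp point, in mm); z points along the fingers, y is the line along which they close (so a half turn about z gives the same grasp; the last joint's range is limited). The gripper opens to 85 mm and grips with 20 to 120 N. Pads are 22 mm wide; open, the fingers measure 114 mm over their backs; the gripper's body (76 mm by 85 mm) begins 54 mm behind the grasp point. The pads swing forward as they close: fully open they stand 13 mm farther back than shut.
Start: joints at [69.993, 7.471, 85.268, -0, 87.261, -4.893], TCP at [156.428, 579.254, 231.292] pointing down, gripper open.
Joint ranges: [-169.43, 169.43], [-51.17, 129.36], [1.28, 143.12], [-76.62, 256.62], [0, 156.53], [-152.29, 152.29]. Speed limits (degrees/s): [136.94, 136.94, 159.86, 180, 180, 180].

### API

Orientations are given as [roll, pitch, yaw] about the fixed x, y, z axes, in that order (R = Rz(yaw) Ry(pitch) Rx(roll)).
In Python, from bench import status, eyes, r gives the robot as it stands.
- The arm moves only by the shell command python3 -m handwheel 'ROWS' [FORCE]. ROWS is a JSON object whose one key "series" holds a list that holds one entry, the list of rows, each a list of 7 numbers: the shift along the tool's x, y, z in cm, then the turn, a rotation vector about the tool's x, y, z in rad, then the opening, from 0 (shut) to 1 (fully open). In form: {"series": [[[tx, ty, tz, rx, ry, rz, claw], ...]]}. A call has 1 to 12 rows; each row is the pose to reach, as a shift and turn from the pose commanded when the call began, along the tool's axes at that moment; what a row does not reach only later rows make up. A row lasts 1/8 s, in which the tool goes at most 62.5 mm and 10.7 degrees, less where a joint would pass 70% of its speed; a pose out of reach is approached as far as the arm can. A call with a gripper value outside its range is refused whole. The fingers move at their own pace and stop on an object; FORCE is the grip in N (left out, the last holds). Time passes only in rows, so rows that repeat a pose let the fingers close. It gives the time, the measured TCP pose, the force, the opening and the grip force at its end, in the units of the state.
- status.sense(): the state, without advancing time (a new reading comes with each control period).
- eyes.snapshot(name): name is "side" or "top"; returns a dict with "img" (400x640x3 uint8, red, green, blue), "mtx" (3x3 intrinsics, pixels), "R" (3x3) and "t" (3): a world point X has camera coordinates R X + t. Camera axes: x right, y down, z forward; pixel columns grow to the right and rows downward; lengths in mm; the calibration is good to about 2 mm. A picture is of the moment at which its call begins. There is no depth.
- r.hand_in(): hands the job in; it is judged then, once.
The state is a dict: "time": time; "joint_pos": joint angles; "qd": joint speeds; "joint_efforts": joint torques, N m; "tool_pos": TCP position; "tcp_rot": TCP orientation; "ft_force": force on the tool from outside, world axes, zero at the start; "wrist_torque": the same for the moment, N m; "finger_gap": finger opening in mm; "grip_force": force on a finger pad.
Only numpy, scipy, OpenCV 4.12 (cv2) and the standard library are available. Lean on these libraries where they do the work, as an engineer would, in place of code of your own. Each camera call takes 0.05 s, during which the arm holds its last target. There are 200 camera calls.

### The job

The grey control box lies on its back on the bench. Swing its outer door open by the bar handle or the edge until it leans back past upright and stays there, then turn the quarter-turn fastener on the panel inside until its bar lines up with the two index marks, so that its tab can pass the slot below. Then press the panel all the way down flat against its frame and finish while still holding it pressed there, with the door still open and the loose things around the box left where they are.

Things in the scene. Friction and masses are not known exactly. Their poses are not given: they have to be found in the camera images.
- control_box: grey steel control box lying on its back, fixed to the bench, 170 mm (its x, front to back) x 190 mm (its y) x 100 mm high, walls 5 mm, open at the top under the door. Origin at the centre of its underside; +x points from its front, which faces the robot, to the hinge side, +z up.
- door (a joint): hinge of the outer door that covers the top of the box: a grey plate 170 x 190 x 8 mm, 0.3 kg, hinged along the far (+x) top edge. 0 rad = shut, lying flat on the box; 1.57 = upright; stop at 1.92. It starts shut or up to 0.3 rad ajar. A friction hinge (0.42 N m) keeps it at any angle; lifting it at the handle takes about 5 N.
- door_handle (a point): middle of the door's steel bar handle: round bar 11 mm thick, 90 mm long, parallel to the hinge (box y), on two posts 38 mm either side of the middle; its axis is 35 mm off the door's outer face (43 mm off the hinge plane), 140 mm from the hinge line, 30 mm from the free edge; 143 mm above the bench when shut. It can turn between the fingers as the door swings.
- door_hinge (a point): middle of the door's hinge line, at the far top edge of the box, 100 mm above the bench; the hinge line runs along box y.
- access_panel: aluminium panel 152 x 172 x 4 mm under the door, in a recess 160 x 180 mm. Origin at the centre of its underside, axes as the box. It moves only up and down, on a springy seal: free, its underside is 62 mm above the bench; flat on the frame, 54 mm. Pushing takes 2 N at first, 7.5 N fully down; let go, it rises. Until the fastener is lined up it stops after about 2 mm.
- fastener (a joint): angle (rad) of the quarter-turn fastener in the middle of the panel, counterclockwise seen from above; 0 = its bar lies along box x, in line with the two black index marks on the panel before and behind it; its tab passes the slot within about 0.25 of 0. It starts at 0.6 to 1.35, so turn it clockwise; stops at -0.6 and 1.57. Friction 0.06 N m; it stays where left.
- fastener_grip (a point): point on the fastener's axis at half the height of its bar, 13 mm above the panel's top face (79 mm above the bench with the panel up). The black bar is 44 mm long, 12 mm wide, 18 mm high, with a light line along its top; its top is 22 mm above the panel's top face; under it lies a steel disc 36 mm across, 4 mm high.
- driver_yellow: bystander: small yellow screwdriver, 145 mm long, lying right of the box; leave it alone.
- cutters_red: bystander: flush cutters with red handles, 136 mm long, lying left of the box; leave them alone.
- glue_stick: bystander: glue stick, 27 mm across and 92 mm high, standing upright left of the box, beyond the cutters; leave it alone.

How it is judged (in metres and radians):
On the way, in this order (a step that is already met when the one before it is completed fails the run):
1. the outer door is swung open past upright (value of joint door above 1.6 rad), for 0.2 s.
2. the fastener's bar is turned in line with the index marks (value of joint fastener between -0.2 and 0.2 rad), for 0.3 s.
At the end, for the whole second after the job is handed in: The robot is holding the access panel pressed down on its frame (underside within 1.7 mm of the frame, pushed by the robot with more than 2 N, directly or by way of the fastener), the fastener is within 0.25 rad of the index marks and the door still stands open past upright (z of access_panel in the frame of control_box below 0.0557 m and (contact force between access_panel and the fingers above 2 N or contact force between access_panel and the arm above 2 N) and value of joint fastener between -0.25 and 0.25 rad and value of joint door above 1.58 rad); the arm keeps its last pose, push and grip.
It fails at once if a loose thing beside the box is disturbed (moved more than 30 mm) (distance of any of driver_yellow, cutters_red, glue_stick from where it was at the start of the episode above 0.03 m).
It also fails if it takes over 62 s, if anything falls off the work surface, if the arm or the gripper's body presses on something with over 40 N, if the wrist force passes 120 N, or if a joint passes its speed limit or range.

## Working session

There is one attempt and no reset: what is moved stays moved. The work goes in short steps, Python scripts to look and compute and a shell command to move; the robot and the scene stay as the last step left them, time stands still between calls to the robot, and variables do not carry over. Pictures are saved under pics/ and viewed, at most 10 in all, crops included, and the job is handed in when it is done.

```bash
ls; mkdir -p pics; python3 - <<'E'
from bench import status, eyes, r
import cv2,numpy as np
s=status.sense(); print({k:np.round(v,2) for k,v in s.items()})
for n in("side","top"):
    d=eyes.snapshot(n); cv2.imwrite(f"pics/{n}0.png",d["img"][:,:,::-1]); print(n,d["mtx"].round(1).tolist(),d["R"].round(3).tolist(),d["t"].round(1).tolist(), (-d["R"].T@d["t"]).round(0))
E
```

```text
pics
{'time': np.float64(0.0), 'joint_pos': array([69.99,  7.51, 85.33, -0.  , 87.26, -4.89]), 'qd': array([-0.08,  0.  ,  0.07,  0.07,  0.09, -0.12]), 'joint_efforts': array([-0.000e+00, -5.694e+01, -5.005e+01, -0.000e+00,  1.000e-02,
       -0.000e+00]), 'tool_pos': array([156.25, 578.74, 230.26]), 'tcp_rot': array([-1.7990e+02, -1.0000e-02,  1.6489e+02]), 'ft_force': array([ 0.13,  0.08, -0.41]), 'wrist_torque': array([-0.01,  0.02, -0.  ]), 'grip_force': np.float64(0.0), 'finger_gap': np.float64(85.37)}
side [[368.9, 0.0, 320.7], [0.0, 368.9, 201.4], [0.0, 0.0, 1.0]] [[-0.984, -0.178, 0.005], [-0.083, 0.433, -0.897], [0.158, -0.883, -0.441]] [477.2, 278.0, 845.9] [359. 712. 620.]
top [[415.7, 0.0, 321.7], [0.0, 415.7, 197.0], [0.0, 0.0, 1.0]] [[-0.021, -0.999, 0.024], [-0.993, 0.019, -0.115], [0.114, -0.026, -0.993]] [-304.2, 540.1, 1038.1] [ 411. -287. 1100.]
```

View pics/top0.png

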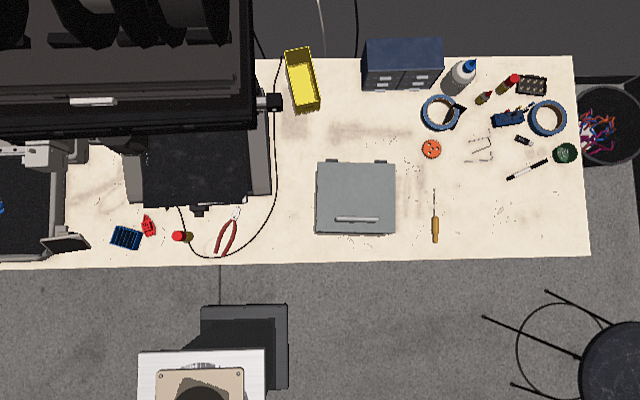

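View pics/side0.png

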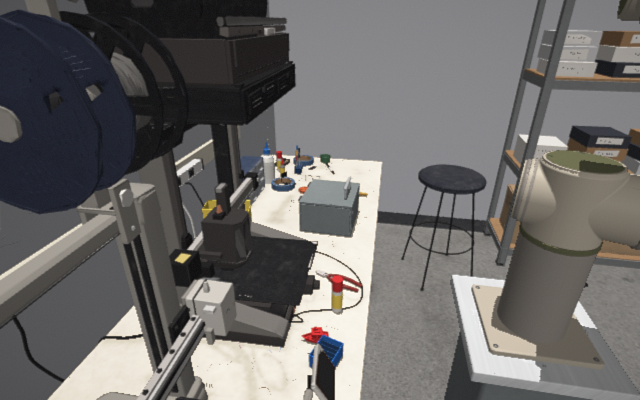

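The top view shows the box at about cols 316–396, rows 160–235. The bar handle runs from (336,219) to (379,219), with the hinge tabs near row 160. The printer is on the left, the red cutters at (228,235), the glue stick at (180,237) and the driver at (435,225). In the side view the box is at (330,205) with the handle end-on near (347,187).

```bash
cat > h.py <<'E'
from bench import status, eyes, r
import cv2,numpy as np
from scipy.spatial.transform import Rotation as Ro
def ray(d,p):
    v=np.linalg.inv(d["mtx"])@np.array([p[0],p[1],1.]); return -d["R"].T@d["t"], d["R"].T@v
def onz(d,p,z):
    c,v=ray(d,p); return c+v*(z-c[2])/v[2]
def proj(d,X):
    c=d["mtx"]@(d["R"]@np.array(X,float)+d["t"]); return c[:2]/c[2]
def tri(d1,p1,d2,p2):
    P=[d["mtx"]@np.c_[d["R"],d["t"]] for d in(d1,d2)]
    X=cv2.triangulatePoints(P[0],P[1],np.array(p1,float).reshape(2,1),np.array(p2,float).reshape(2,1))[:,0]; return X[:3]/X[3]
E
python3 - <<'E'
from h import *
t=eyes.snapshot("top"); s=eyes.snapshot("side")
a=cv2.resize(t["img"][150:245,305:410],None,fx=5.5,fy=5.5,interpolation=cv2.INTER_CUBIC)[:,:400*2]
b=cv2.resize(s["img"][170:240,290:375],None,fx=5,fy=5,interpolation=cv2.INTER_CUBIC)
a=cv2.resize(a,None,fx=.66,fy=.66)
H=max(len(a),len(b)); pad=lambda i:np.pad(i,((0,H-len(i)),(0,0),(0,0)))
o=np.hstack([pad(a),pad(b)]); print(a.shape,b.shape,o.shape)
cv2.imwrite("pics/c1.png",o[:,:800,::-1])
for p in [(336,219),(379,219)]: print('handle',onz(t,p,143).round(0))
for p in [(332,160),(383,160)]: print('hinge',onz(t,p,100).round(0))
for p in [(228,235),(180,237),(435,225)]: print('byst',onz(t,p,10).round(0))
print('printer edge',onz(t,(275,190),30).round(0),onz(t,(140,205),30).round(0),onz(t,(255,120),450).round(0))
E
```

```text
(345, 381, 3) (350, 425, 3) (350, 806, 3)
handle [ 470. -344.  143.]
handle [ 468. -444.  143.]
hinge [ 617. -341.  100.]
hinge [ 615. -466.  100.]
byst [442. -70.  10.]
byst [439.  54.  10.]
byst [ 457. -613.   10.]
printer edge [ 555. -195.   30.] [523. 150.  30.] [ 612. -200.  450.]
```

View pics/c1.png

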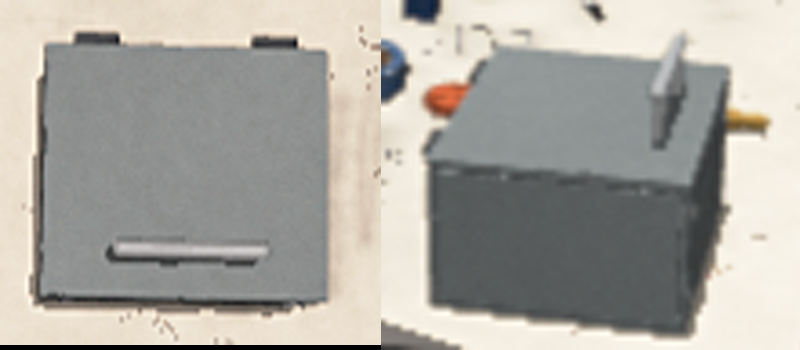

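The crop shows the door near shut. Handle ends in the top view are about (336,218.3) and (378.8,219.1), and in the side view about (346,187.5) and (350.5,178). Door corners are readable in both views, so I'll triangulate them.

```bash
python3 - <<'E'
from h import *
t=eyes.snapshot("top"); s=eyes.snapshot("side")
for n,a,b in [("hL",(336,218.3),(345.8,187.5)),("hR",(378.8,219.1),(350.5,178)),("backL",(317.4,162.4),(299.8,202)),("frontL",(316,232.1),(352.2,207)),("frontR",(395.1,232.6),(359.2,183.6)),("backR",(395.1,164.3),(312.8,179.4))]:
    X=tri(t,a,s,b); print(n,X.round(0),(proj(t,X)-a).round(1),(proj(s,X)-b).round(1))
print(Ro.from_euler('xyz',status.sense()['tcp_rot'],degrees=True).as_matrix().round(3))
E
```

```text
hL [ 470. -344.  149.] [0.1 0.6] [-0.5 -0.1]
hR [ 466. -444.  141.] [0.1 0.8] [-0.7 -0.1]
backL [ 610. -305.  104.] [0.1 0.5] [-0.5 -0.1]
frontL [ 442. -298.  106.] [0.  0.1] [-0.1 -0. ]
frontR [ 436. -488.  104.] [0.  0.1] [-0.1 -0. ]
backR [ 604. -495.  103.] [-0.  -0.2] [0.1 0. ]
[[-0.965  0.261 -0.   ]
 [ 0.261  0.965 -0.001]
 [ 0.    -0.001 -1.   ]]
```

Measured values are consistent: box yaw is about −1.8°, the hinge is at about (608,−398,100) and the handle at about (468,−394,145). I'll retract, then swing round clear of the printer.

```bash
python3 -m handwheel '{"series": [[[0,-5.5,0,0,0,0,1],[0,-11,0,0,0,0,1],[0,-16.5,0,0,0,0,1],[0,-22,0,0,0,0,1],[0,-22,0,0,0,0,1]]]}'
```

```text
time: 0.92
tool_pos: [98.2, 364.4, 231.2]
tcp_rot: [179.9, 0.0, 164.9]
ft_force: [-0.5, 0.9, 0.7]
finger_gap: 85.5
grip_force: 0.0
```

```bash
python3 -m handwheel '{"series": [[[-5.9,-0.5,0,0,0,0.11,1],[-11.7,-1.9,0,0,0,0.22,1],[-17.3,-4.1,0,0,0,0.34,1],[-22.3,-7.3,0,0,0,0.45,1],[-26.9,-11.1,0,0,0,0.56,1],[-30.7,-15.7,0,0,0,0.67,1],[-33.9,-20.7,0,0,0,0.78,1],[-36.1,-26.3,0,0,0,0.9,1],[-37.5,-32.1,0,0,0,1.01,1],[-38,-38,0,0,0,1.12,1],[-37.5,-43.9,0,0,0,1.23,1],[-36.1,-49.7,0,0,0,1.35,1]]]}'; python3 -c "
from bench import status
print(status.sense()['joint_pos'])"
```

```text
time: 2.42
tool_pos: [317.9, -209.4, 231.6]
tcp_rot: [180.0, 0.0, 87.3]
ft_force: [0.9, -0.7, 0.1]
finger_gap: 85.4
grip_force: 0.0
[-4.11129818e+01 -2.88571335e+01  1.17138877e+02  8.87626197e-03
  9.16675105e+01 -3.84335381e+01]
```

```bash
python3 -m handwheel '{"series": [[[-4,3.6,0,0,0,0,1],[-8,7.1,0,0,0,0,1],[-12,10.7,0,0,0,0,1],[-16,14.2,0,0,0,0,1],[-17.8,15.9,0,0,0,0,1],[-17.8,15.9,3.5,0,0,0,1],[-17.8,15.9,3.5,0,0,0,1]]]}'; python3 - <<'E'
from h import *
s=eyes.snapshot("side"); t=eyes.snapshot("top")
a=cv2.resize(t["img"][130:260,290:420],None,fx=3,fy=3,interpolation=cv2.INTER_CUBIC)
b=cv2.resize(s["img"][120:250,280:410],None,fx=3,fy=3,interpolation=cv2.INTER_CUBIC)
cv2.imwrite("pics/c2.png",np.hstack([a,b])[:,:,::-1])
E
```

```text
time: 3.3
tool_pos: [468.2, -390.8, 192.0]
tcp_rot: [-179.7, -0.3, 87.5]
ft_force: [-0.2, 0.1, 0.1]
finger_gap: 85.5
grip_force: 0.0
```

View pics/c2.png

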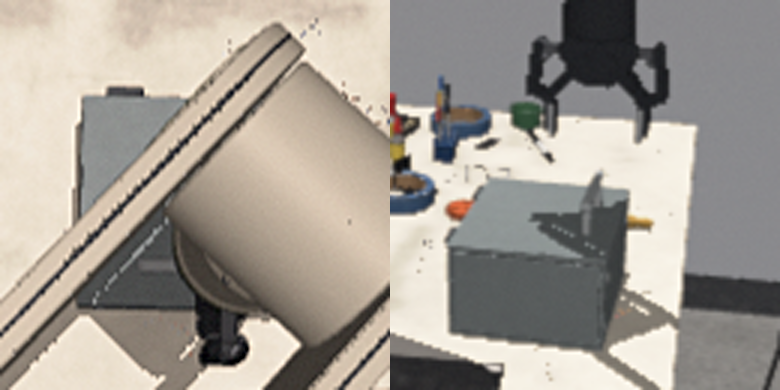

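The side view shows the open finger tips at crop cols 552 and 643, straddling the bar at col ~597. The top view is blocked by the arm. I'll descend and grip.

```bash
python3 -m handwheel '{"series": [[[0,0,3,0,0,0,1],[0,0,6,0,0,0,1],[0,0,6.5,0,0,0,1],[0,0,6.5,0,0,0,0],[0,0,6.5,0,0,0,0],[0,0,6.5,0,0,0,0],[0,0,6.5,0,0,0,0],[0,0,6.5,0,0,0,0],[0,0,6.5,0,0,0,0]]]}' 40
```

```text
time: 4.53
tool_pos: [468.9, -392.0, 131.5]
tcp_rot: [-180.0, 0.0, 87.5]
ft_force: [-3.3, -0.3, 2.6]
finger_gap: 9.3
grip_force: 39.1
```

Grip height is ~6 mm high relative to the bar, so I'll reseat lower.

```bash
python3 -m handwheel '{"series": [[[0,0,0,0,0,0,0.35],[0,0,0,0,0,0,0.35],[0,0,0.6,0,0,0,0.35],[0,0,0.6,0,0,0,0.35],[0,0,0.6,0,0,0,0],[0,0,0.6,0,0,0,0],[0,0,0.6,0,0,0,0],[0,0,0.6,0,0,0,0]]]}' 40
```

```text
time: 5.52
tool_pos: [468.9, -391.6, 125.2]
tcp_rot: [-180.0, -0.0, 87.5]
ft_force: [-2.4, 1.0, -0.4]
finger_gap: 9.7
grip_force: 39.0
```

```bash
python3 -m handwheel '{"series": [[[0,0.43,-1.2,0,0,0,0],[0,0.96,-2.37,0,0,0,0],[0,1.59,-3.48,0,0,0,0],[0,2.31,-4.53,0,0,0,0],[0,3.13,-5.51,0,0,0,0],[0,4.03,-6.42,0,0,0,0],[0.1,5,-7.25,0,0,0,0],[0.1,6.04,-8,0,0,0,0],[0.1,7.14,-8.64,0,0,0,0],[0.1,8.29,-9.2,0,0,0,0],[0.1,9.5,-9.64,0,0,0,0],[0.1,10.7,-10,0,0,0,0]]]}' 30
```

```text
time: 7.02
tool_pos: [576.9, -396.4, 229.5]
tcp_rot: [179.9, 0.2, 87.5]
ft_force: [-8.0, -1.6, 11.9]
finger_gap: 9.1
grip_force: 35.7
```

```bash
python3 -m handwheel '{"series": [[[0,1.2,-0.24,0.03,0,0,0],[0,2.4,-0.36,0.06,0,0,0],[0,3.6,-0.36,0.1,0,0,0],[0,4.8,-0.26,0.13,0,0,0],[0.1,6.1,-0.05,0.15,0,0,0],[0.1,7.25,0.27,0.17,0,0,0],[0.1,8.45,0.7,0.17,0,0,0],[0.1,9.15,1,0.17,0,0,0],[0.1,9.6,1.2,0.17,0,0,0],[0.1,9.6,1.2,0.17,0,0,0],[0.1,9.6,1.2,0.17,0,0,0]]]}'; python3 - <<'E'
from h import *
s=eyes.snapshot("side"); t=eyes.snapshot("top")
a=cv2.resize(t["img"][110:240,290:420],None,fx=3,fy=3,interpolation=cv2.INTER_CUBIC)
b=cv2.resize(s["img"][120:250,260:390],None,fx=3,fy=3,interpolation=cv2.INTER_CUBIC)
cv2.imwrite("pics/c3.png",np.hstack([a,b])[:,:,::-1])
E
```

```text
time: 8.4
tool_pos: [673.7, -399.9, 216.4]
tcp_rot: [-170.6, 0.2, 87.5]
ft_force: [3.2, -7.1, 1.3]
finger_gap: 9.3
grip_force: 35.1
```

View pics/c3.png

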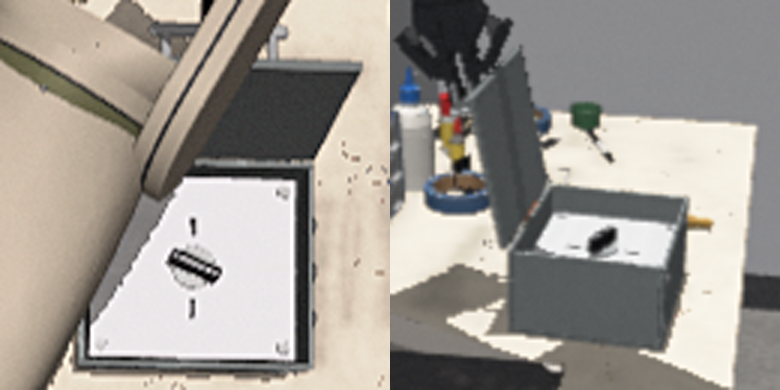

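The top view shows the door swung back, leaning past upright, and the panel with the fastener at crop (193,265), i.e. top pixel (354.3,198.3). The handle geometry gives about 100°. I'll release slightly and withdraw along the tool axis.

```bash
python3 -m handwheel '{"series": [[[0,0,0,0,0,0,0.28],[0,0,0,0,0,0,0.28],[0,0,0,0,0,0,0.28],[0,0,-2,0,0,0,0.28],[0,0,-4.5,0,0,0,0.28],[0,0,-7,0,0,0,0.28],[0,0,-10,0,0,0,0.28],[0,0,-12,0,0,0,0.28],[0,0,-12,0,0,0,0.28]]]}'; python3 - <<'E'
from h import *
t=eyes.snapshot("top"); s=eyes.snapshot("side")
out=[]
for d,n,(x0,y0,w,h) in((t,'t',(318,165,75,65)),(s,'s',(305,175,60,45))):
    out.append(cv2.resize(d["img"][y0:y0+h,x0:x0+w],(390,int(390*h/w)),interpolation=cv2.INTER_CUBIC))
H=max(map(len,out)); cv2.imwrite("pics/c4.png",np.hstack([np.pad(o,((0,H-len(o)),(0,0),(0,0))) for o in out])[:,:,::-1])
E
```

```text
time: 9.62
tool_pos: [688.0, -395.9, 327.7]
tcp_rot: [-170.4, 0.0, 87.6]
ft_force: [0.8, 0.1, -0.2]
finger_gap: 24.2
grip_force: 0.0
```

View pics/c4.png

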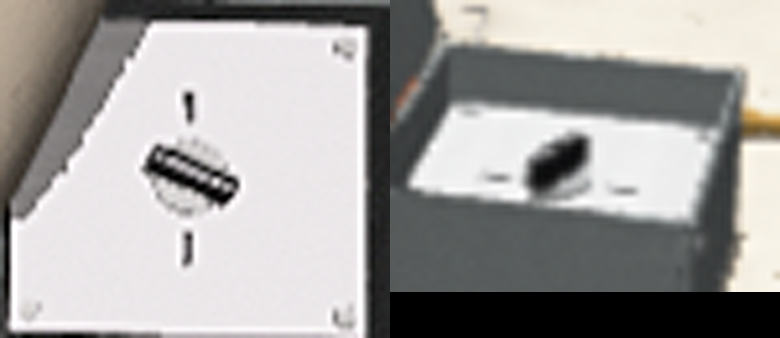

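The top crop shows the bar's light line from (155,158) to (233,190), with index marks at (189,108) and (187,248). The side crop has the bar top around (560,158) and the marks at (497,178) and (625,190).

```bash
python3 - <<'E'
from h import *
t=eyes.snapshot("top"); s=eyes.snapshot("side")
T=lambda p:((p[0]+.5)/5.2-.5+318,(p[1]+.5)/5.2-.5+165)
S=lambda p:((p[0]-390+.5)/6.5-.5+305,(p[1]+.5)/6.5-.5+175)
for n,a,b in [("top",(193,173),(560,158)),("far mark",(189,108),(497,178)),("near mark",(187,248),(625,190))]:
    print(n,tri(t,T(a),s,S(b)).round(1))
m1,m2=[onz(t,T(p),66) for p in((189,108),(187,248))]; print(m1,m2,(m1+m2)/2,"yaw",np.degrees(np.arctan2(*(m1-m2)[1::-1])))
e1,e2=[onz(t,T(p),88) for p in((155,158),(233,190))]; d=e1-e2; print("bar",e1,e2,(e1+e2)/2,np.hypot(*d[:2]),np.degrees(np.arctan2(d[1],d[0])))
# refine with minAreaRect on dark pixels around fastener
g=t["img"][182:215,342:372].astype(int).sum(2); m=(g<240).astype(np.uint8)
n,l,st,c=cv2.connectedComponentsWithStats(m); 
for i in range(1,n):
    if st[i,4]>4:
        pts=np.argwhere(l==i)[:,::-1].astype(np.float32)+[342,182]; print(st[i],cv2.minAreaRect(pts.astype(np.float32)),onz(t,c[i]+[342,182],80).round(1))
E
```

```text
top [ 524.  -395.6   79.8]
far mark [ 557.3 -396.3   64.9]
near mark [ 489.4 -393.1   65.7]
[ 558.26166654 -396.03323796   66.        ] [ 490.35808624 -393.00893545   66.        ] [ 524.30987639 -394.5210867    66.        ] yaw -2.5501649478158397
bar [ 531.57574274 -376.89593438   88.        ] [ 515.68277543 -413.33995174   88.        ] [ 523.62925909 -395.11794306   88.        ] 39.75868221068327 66.4383389931854
[12  1  1  5  5] ((354.0, 185.0), (4.0, 0.0), -90.0) [ 557.2 -394.7   80. ]
[ 4 11 18 11 61] ((354.3763122558594, 198.2783660888672), (17.159351348876953, 5.076731204986572), 23.96249008178711) [ 523.5 -393.5   80. ]
```

Fastener axis is (524,−395), the marks triangulate to z≈65 (expected 66), and the bar is at +66° in world, about 1.19 rad relative to the box. Moving over the door to above the fastener.

```bash
python3 -m handwheel '{"series": [[[0,0,0,-0.08,0,0,0.28],[0,0,0,-0.165,0,0,0.28],[-0.2,-4,0.7,-0.165,0,0,0.28],[-0.3,-8,1.4,-0.165,0,0,0.28],[-0.5,-12,2,-0.165,0,0,0.6],[-0.6,-16.1,2.7,-0.165,0,0,0.6],[-0.6,-16.1,2.7,-0.165,0,0,0.6],[-0.6,-16.1,2.7,-0.165,0,0,0.6]]]}'
python3 -m handwheel '{"series": [[[0,0,4,0,0,0.13,0.6],[0,0,8,0,0,0.26,0.6],[0,0,12,0,0,0.38,0.6],[0,0,16,0,0,0.38,0.6],[0,0,18,0,0,0.38,0.6],[0,0,18,0,0,0.38,0.6],[0,0,18,0,0,0.38,0.6]]]}'
```

```text
time: 10.82
tool_pos: [525.1, -396.3, 330.7]
tcp_rot: [179.9, 0.2, 87.5]
ft_force: [-0.4, 0.1, 0.8]
finger_gap: 51.2
grip_force: 0.0
time: 11.7
tool_pos: [525.6, -397.2, 151.5]
tcp_rot: [179.8, 0.2, 65.8]
ft_force: [-0.6, 0.0, 0.5]
finger_gap: 51.1
grip_force: 0.0
```

```bash
python3 -m handwheel '{"series": [[[0.1,-0.2,3,0,0,0,0.6],[0.1,-0.2,6,0,0,0,0.6],[0.1,-0.2,7.4,0,0,0,0.6],[0.1,-0.2,7.7,0,0,0,0.6],[0.1,-0.2,7.7,0,0,0,0.6]]]}'; python3 -m handwheel '{"series": [[[0,0,0,0,0,0,0],[0,0,0,0,0,0,0],[0,0,0,0,0,0,0],[0,0,0,0,0,0,0],[0,0,0,0,0,0,0]]]}' 40
```

```text
time: 12.32
tool_pos: [523.6, -395.5, 73.8]
tcp_rot: [179.9, 0.2, 65.8]
ft_force: [0.7, 0.2, 0.8]
finger_gap: 51.4
grip_force: 0.0
time: 12.95
tool_pos: [523.4, -395.2, 72.8]
tcp_rot: [179.9, 0.2, 65.8]
ft_force: [2.6, -2.1, 2.0]
finger_gap: 11.1
grip_force: 42.9
```

The bar is gripped (gap 11 mm). Now turning it clockwise 68°.

```bash
python3 -m handwheel '{"series": [[[0,0,0,0,0,0.15,0],[0,0,0,0,0,0.3,0],[0,0,0,0,0,0.45,0],[0,0,0,0,0,0.6,0],[0,0,0,0,0,0.75,0],[0,0,0,0,0,0.9,0],[0,0,0,0,0,1.05,0],[0,0,0,0,0,1.19,0],[0,0,0,0,0,1.19,0],[0,0,0,0,0,1.19,0],[0,0,0,0,0,1.19,0],[0,0,0,0,0,1.19,0]]]}'; python3 - <<'E'
from h import *
s=eyes.snapshot("side")
b=cv2.resize(s["img"][110:250,240:400],None,fx=4,fy=4,interpolation=cv2.INTER_CUBIC)
cv2.imwrite("pics/c5.png",b[:,:,::-1])
E
```

```text
time: 14.45
tool_pos: [523.1, -394.9, 72.5]
tcp_rot: [179.9, 0.0, -2.3]
ft_force: [4.0, -2.0, 3.4]
finger_gap: 11.3
grip_force: 42.9
```

View pics/c5.png

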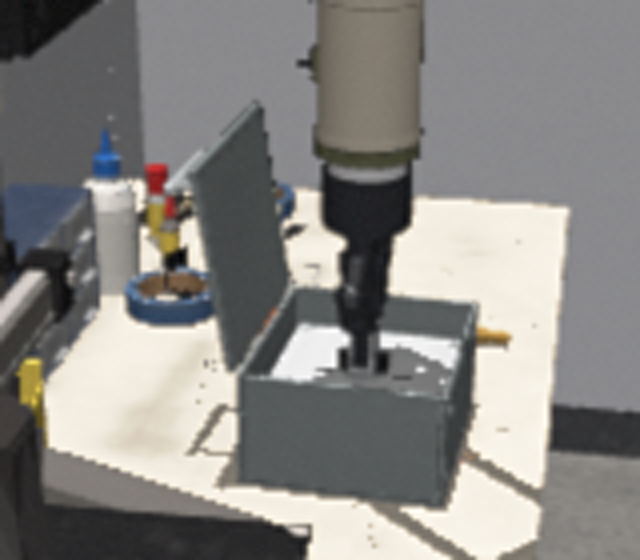

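The side view shows the gripper on the bar with the bar running fore-aft at crop (345–388,360), in line with the marks, and the door still leaning back. Pressing down.

```bash
python3 -m handwheel '{"series": [[[0,0,0.2,0,0,0,0],[0,0,0.4,0,0,0,0],[0,0,0.6,0,0,0,0],[0,0,0.8,0,0,0,0],[0,0,0.8,0,0,0,0],[0,0,0.8,0,0,0,0]]]}'
```

```text
time: 15.25
tool_pos: [523.2, -395.0, 65.3]
tcp_rot: [179.9, 0.0, -2.4]
ft_force: [1.9, 0.5, 10.2]
finger_gap: 10.8
grip_force: 43.8
```

```bash
python3 -m handwheel '{"series": [[[0,0,0.2,0,0,0,0],[0,0,0.3,0,0,0,0],[0,0,0.3,0,0,0,0],[0,0,0.3,0,0,0,0]]]}'
```

```text
time: 15.75
tool_pos: [523.3, -395.1, 65.0]
tcp_rot: [179.8, -0.0, -2.4]
ft_force: [-6.9, 8.5, 28.0]
finger_gap: 11.1
grip_force: 46.3
```

Force rises stiffly at 7.5 mm travel, so the panel is bottomed. I'll ease slightly, then check stability and the view.

```bash
python3 -m handwheel '{"series": [[[0,0,-0.05,0,0,0,0],[0,0,-0.05,0,0,0,0],[0,0,-0.05,0,0,0,0],[0,0,-0.05,0,0,0,0],[0,0,-0.05,0,0,0,0],[0,0,-0.05,0,0,0,0],[0,0,-0.05,0,0,0,0],[0,0,-0.05,0,0,0,0]]]}'; python3 - <<'E'
from h import *
s=eyes.snapshot("side");t=eyes.snapshot("top")
b=cv2.resize(s["img"][130:230,285:365],None,fx=5,fy=5,interpolation=cv2.INTER_CUBIC)
a=cv2.resize(t["img"][130:230,310:390],None,fx=5,fy=5,interpolation=cv2.INTER_CUBIC)
cv2.imwrite("pics/c6.png",np.hstack([a,b])[:,:,::-1])
E
```

```text
time: 16.75
tool_pos: [523.3, -395.1, 65.1]
tcp_rot: [179.8, -0.0, -2.4]
ft_force: [-5.1, 6.6, 25.0]
finger_gap: 10.8
grip_force: 45.9
```

View pics/c6.png

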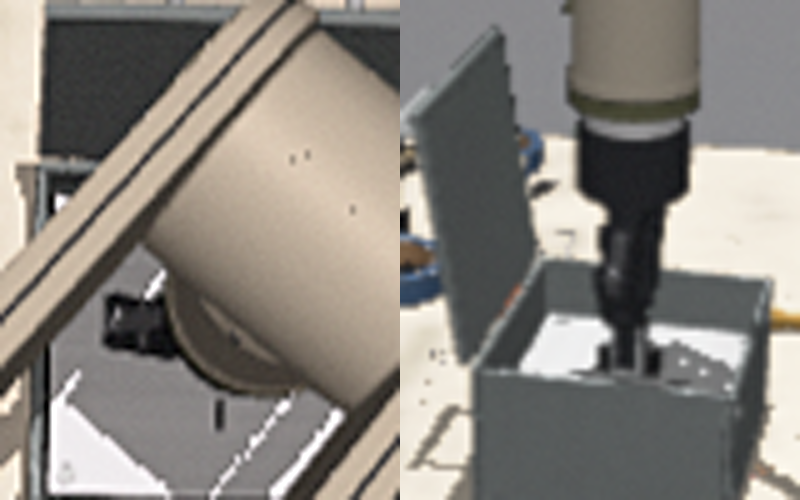

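The door leans back in both views. The panel's far edge in the side view has dropped from row ~190.4 to ~192.6, about 2 px or 8 mm at that depth. That matches the 7.5 mm of travel and the stiff stop, and the push is steady at about 25 N. Handing in.

```bash
python3 -c "
from bench import r
print(r.hand_in())"
```

```text
the job is handed in; nothing more can be done
None
```

I handed the job in with the door open at about 100°, the fastener turned in line with the index marks, and the gripper holding the panel down flat with about 25 N; hand-in gave no verdict, and I stayed clear of the loose items but did not re-check them in the final pictures.

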